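Feel out the clear gap with a depth gauge, then hang it up

TASK

One of the two gaps in the blue trimming jig is clogged with dried clay deep down: take the green-handled gauge from its wooden rest and feel for the clear gap, sliding the blade gently down until the gauge's shoulder sits on top of the jig for a moment (if it stops short, never force it: draw it out and try the other gap). Then draw the gauge out and hang it by its eye on the brass peg of the stand, let go, and wait until it hangs still; leave the teapot, cup, jar and brush alone.

Things in the scene. Friction and masses are not known exactly. Their poses are not given: they have to be found in the camera images.
- gauge: Flat loose gauge, 180 mm tall, 0.28 kg, standing upright at the start with its blade in the slot of the rest, shoulder on the rest's top. Origin: middle of the blade's tip (lower end); z up to the handle, y along its width, x across its thickness; both faces alike. Above the tip: blade 0-80 mm, shoulder bar 80-92 mm, eye plate 92-138 mm (46 wide, 8 thick), handle 138-180 mm
- blade: the gauge's steel blade, 80 mm long, 40 mm wide, 6 mm thick, its lowest 10 mm narrowed to 30 x 3 mm; fixed to the gauge; same origin and axes as the gauge
- gauge_grip (a point): in the gauge's green handle, 160 mm above the tip; the handle is 34 mm along the gauge's y, 14 mm thick along its x
- gauge_eye (a point): centre of the gauge's 28 mm eye (round hole along its x), 115 mm above the tip
- gauge_shoulder (a point): middle of the underside of the gauge's dark shoulder bar (64 mm along y, 14 mm along x), 80 mm above the tip
- rest: fixed wooden block 60 x 100 x 90 mm high (x, y, z) with a slot 10 mm (x) by 46 mm (y) through its middle. Origin: centre of its underside
- jig: fixed blue metal block 116 x 84 x 100 mm high (x, y, z) with two gaps from its top, each 10 mm (x) by 46 mm (y), their middles 28 mm either side of the centre along x. One of them, either, is blocked 50 mm down; the other is deeper than the blade is long (92 mm). Origin: centre of its underside
- gap_near (a point): middle of the mouth, level with the jig's top, of the gap on the jig's -x side; axes as the jig
- gap_far (a point): middle of the mouth, level with the jig's top, of the gap on the jig's +x side; axes as the jig
- stand: fixed dark wooden stand: base 120 x 90 x 15 mm high, a post 18 mm square at x = +44 mm, 203 mm high, and a brass peg from the post towards -x. Origin: centre of the base's underside
- peg (a point): point on the axis of the 8 mm peg, 188 mm above the bench, over the middle of the base; axes as the stand. The peg's axis rises from 185 mm at the post (x = +44 mm) to 190 mm at x = -30 mm; its short tip then turns up, ending at x = -39 mm, 198 mm high at its top
- teapot: bystander: small brown clay teapot, about 95 mm across the body and 86 mm high. Origin: centre of its underside
- cup: bystander: blue cup, 68 mm across, 50 mm high. Origin: centre of its underside
- jar: bystander: jar, 56 mm across, 90 mm high. Origin: centre of its underside
- brush: bystander: brush 170 mm long lying on the bench along its x
Not all that is in view belongs to the job. Leave any red look-alike of the gauge alone. There is more than one size of the stand; the one meant has the size given above.

How it is judged (in metres and radians):
On the way:
1. the blade is fully down in the clear gap: the gauge's shoulder on the jig's top over a gap (within 4 mm in height), for 0.3 s (((z of gauge_shoulder in the frame of gap_near between -0.004 and 0.004 m and x of gauge_shoulder in the frame of gap_near between -0.005 and 0.005 m and y of gauge_shoulder in the frame of gap_near between -0.006 and 0.006 m and angle between gauge's own z axis and vertical below 0.1 rad) or (z of gauge_shoulder in the frame of gap_far between -0.004 and 0.004 m and x of gauge_shoulder in the frame of gap_far between -0.005 and 0.005 m and y of gauge_shoulder in the frame of gap_far between -0.006 and 0.006 m and angle between gauge's own z axis and vertical below 0.1 rad))), for 0.3 s.
At the end, for the whole second after the job is handed in: The gauge hangs at rest from the peg: the peg runs through its eye (eye centre over the peg's length, within 10 mm sideways of it and 2 to 20 mm below its axis), within 0.3 rad of upright, speed under 40 mm/s; teapot, cup, jar and brush within 30 mm of where they were (x of gauge_eye in the frame of stand between -0.032 and 0.03 m and y of gauge_eye in the frame of stand between -0.01 and 0.01 m and z of gauge_eye in the frame of stand between 0.168 and 0.186 m and angle between gauge's own z axis and vertical below 0.3 rad and linear speed of gauge below 0.04 m/s and angular speed of gauge below 0.4 rad/s and distance of each of teapot, cup, jar, brush from where it was at the start of the episode below 0.03 m); the robot touches nothing.
It fails at once if the blade or gauge is pressed on the jig, or the blade on anything, with more than 70 N, however briefly (contact force between blade and anything else above 70 N or contact force between gauge and jig above 70 N).
It fails at once if a bystander is shifted by more than 30 mm (distance of any of teapot, cup, jar, brush from where it was at the start of the episode above 0.03 m).
It also fails if it takes over 72 s, if anything falls off the work surface, if the arm or the gripper's body presses on something with over 40 N, if the wrist force passes 120 N, or if a joint passes its speed limit or range.

ROBOT

A 6-joint arm with a two-finger parallel gripper is mounted at the origin on the work surface. World frame = base frame: x ahead of the robot, y to its left, z up, the work surface at z = 0. Lengths are in m, angles in degrees, forces in N, time in s.
With the tool pointing down it reaches from about 0.3 to 0.825 m from the base axis. Payload 5.4 kg.
Tool frame: the origin (TCP) lies midway between the tips of the shut fingers; the grasp point (between the pads) lies robot.grip_depth behind it (robot.grip_depth is the distance from the TCP to the grasp point, in m); z points along the fingers, y is the line along which they close (so a half turn about z gives the same grasp; the last joint's range is limited). The gripper opens to 92 mm and grips with 3 to 60 N. Pads are 20 mm wide; open, the fingers measure 128 mm over their backs; the gripper's body (75 mm by 189 mm) begins 69 mm behind the grasp point.
Start: joints at [64.968, 9.076, 91.501, -0, 79.423, -12.038], TCP at [0.129, 0.56, 0.215] pointing down, gripper open.
Joint ranges: [-166.64, 166.64], [-54.1, 131.32], [10.49, 154.53], [-73.88, 253.88], [9.74, 151.15], [-171.62, 171.62]. Speed limits (degrees/s): [147.25, 147.25, 180, 180, 180, 180].

INTERFACE

Orientations are given as a 3x3 rotation matrix whose columns are the frame's x, y, z axes.
In Python, from plant import robot gives the robot as it stands.
- The arm moves only by the tool drive_tool, never from a script. Its argument "increments" is a list of rows, each a list of 7 numbers: the shift along the tool's x, y, z normalised to -1 to 1, where 1 is 0.025 m, then the turn, a rotation vector about the tool's x, y, z normalised to -1 to 1, where 1 is 0.15 rad, then the opening, from 0 (shut) to 1 (fully open). A call has exactly 8 rows; each row shifts and turns the commanded pose from where the row before left it, along the tool's axes as they then stand; what a row does not reach is not made up. A row lasts 1/10 s, in which the tool goes at most 50 mm and 8.59 degrees, less where a joint would pass 70% of its speed; a pose out of reach is approached as far as the arm can. A call with a number of a shift or a turn outside -1 to 1 is refused whole. A call with a gripper value outside its range is refused whole. The fingers move at their own pace and stop on an object; "newtons" is the grip in N (left out, the last holds). Time passes only in rows, so rows that do not move let the fingers close, or fill a call up. It gives the time, the measured TCP pose, the force, the opening and the grip force at its end, in the units of the state.
- robot.sense(): the state, without advancing time (a new reading comes with each control period).
- robot.get_image(name): name is "scene" or "top" or "wrist"; returns (picture, depth): 420x560x3 uint8, red, green, blue; 420x560 float32, m along the optical axis (not along the pixel's ray), 0 where there is no reading.
- robot.get_calibration(name): a dict with "fx", "fy", "cx", "cy" (pixels), "dist" ([k1, k2, p1, p2, k3] as OpenCV has them; the pictures are not rectified), "extrinsics" (4x4, takes a point from camera to world coordinates). Camera axes: x right, y up, looking along -z (the intrinsics and any distortion apply to the point x, -y, -z); pixel columns grow to the right and rows downward; lengths in m; the calibration is good to about 2 mm. A picture is of the moment at which its call begins: read the wrist's pose just before it. get_calibration takes no time and is no camera call; for the wrist camera it gives the pose at the moment of the call.
- robot.finish_job(): hands the job in; it is judged then, once.
The state is a dict: "time": time; "q": joint angles; "joint_velocities": joint speeds; "joint_efforts": joint torques, N m; "tool_pos": TCP position; "orientation": TCP orientation; "ft_force": force on the tool from outside, world axes, zero at the start; "ft_torque": the same for the moment, N m; "width": opening from 0.0 (shut) to 1.0 (fully open); "gripper_force": force on a finger pad.
Only numpy, scipy, OpenCV 4.12 (cv2) and the standard library are available. Lean on these libraries where they do the work, as an engineer would, in place of code of your own. Each camera call takes 0.05 s, during which the arm holds its last target. There are 200 camera calls.

## Working session

There is one attempt and no reset: what is moved stays moved. The work goes in short steps, Python scripts to look and compute and a tool call to move; the robot and the scene stay as the last step left them, time stands still between calls to the robot, and variables do not carry over. Pictures are saved under pics/ and viewed, at most 10 in all, crops included, and the job is handed in when it is done.

Besides the shell and the picture viewer there is one more tool, called after "Request:" by a JSON object that holds its "method" and its "body". drive_tool: Moves the arm, as the interface text tells. Its arguments: {"type":"object","properties":{"increments":{"type":"array"},"newtons":{"type":"number"}},"required":["increments"]}

```bash
mkdir -p pics; ls; cat > h.py <<'E'
import numpy as np, cv2
from plant import robot
def snap(n,f):
    c=robot.get_calibration(n); im,d=robot.get_image(n)
    cv2.imwrite(f'pics/{f}.png',im[:,:,::-1]); np.savez(f'pics/{f}.npz',im=im,d=d,**{k:np.array(v) for k,v in c.items()})
    return im,d,c
def load(f):
    z=np.load(f'pics/{f}.npz'); return z['im'],z['d'],z
def rays(c,uv):
    uv=np.array(uv,float).reshape(-1,1,2)
    K=np.array([[c['fx'],0,c['cx']],[0,c['fy'],c['cy']],[0,0,1]],float)
    p=cv2.undistortPoints(uv,K,np.array(c['dist'],float)).reshape(-1,2)
    T=np.array(c['extrinsics']); r=np.c_[p[:,0],-p[:,1],-np.ones(len(p))]
    return T[:3,3], r@T[:3,:3].T
def onz(c,uv,z):
    o,r=rays(c,uv); return o+r*((z-o[2])/r[:,2])[:,None]
def cloud(im,d,c):
    h,w=d.shape; u,v=np.meshgrid(np.arange(w),np.arange(h))
    o,r=rays(c,np.c_[u.ravel(),v.ravel()]); P=o+r*d.ravel()[:,None]
    P[d.ravel()==0]=np.nan
    return P.reshape(h,w,3)
E
python3 - <<'E'
from h import *
snap('scene','s0');snap('top','t0')
a=cv2.imread('pics/s0.png');b=cv2.imread('pics/t0.png')
for n in('scene','top'):
    c=robot.get_calibration(n);print(n,np.round(c['extrinsics'],3).tolist(),c['fx'])
print(robot.grip_depth,robot.sense())
E
```

```text
pics
scene [[-0.888, -0.298, 0.35, 0.91], [0.46, -0.573, 0.679, 0.693], [-0.002, 0.764, 0.646, 0.809], [0.0, 0.0, 0.0, 1.0]] 426.8490307734747
top [[-0.028, 0.981, -0.19, 0.359], [-1.0, -0.029, -0.001, -0.008], [-0.007, 0.19, 0.982, 1.18], [0.0, 0.0, 0.0, 1.0]] 420.6975857573287
0.0187 {'time': 0.1, 'q': array([ 6.49681003e+01,  9.10874842e+00,  9.15615827e+01, -6.05999131e-04,
        7.94213745e+01, -1.20386142e+01]), 'joint_velocities': array([ 0.02714949, -0.0942407 , -0.0819795 ,  0.01784751,  0.0581044 ,
        0.00018996]), 'joint_efforts': array([ 3.23949207e-04, -3.86503744e+01, -3.22961175e+01,  7.04153627e-02,
        3.38453392e-02, -6.01895340e-05]), 'tool_pos': array([0.12908286, 0.55977856, 0.21374972]), 'orientation': array([[-9.74396750e-01,  2.24834443e-01, -6.67814886e-04],
       [ 2.24835202e-01,  9.74395718e-01, -1.45462627e-03],
       [ 3.23665878e-04, -1.56753141e-03, -9.99998719e-01]]), 'ft_force': array([-0.22443199,  0.03106596,  0.46102097]), 'ft_torque': array([ 0.0284326 , -0.04227953,  0.01277669]), 'gripper_force': 0.0, 'width': 0.9986070019614234}
```

View pics/s0.png

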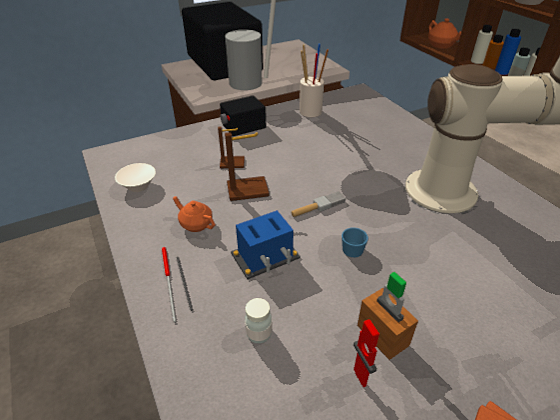

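View pics/t0.png

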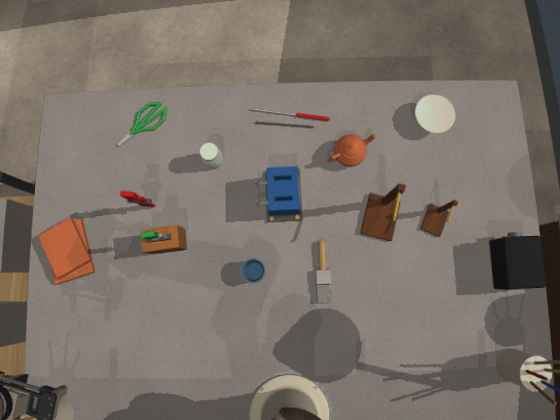

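The scene picture shows the jig at (265,240), the rest and green handle at (390,310), the tall stand at (245,170), and the smaller decoy stand at (230,150). The red look-alike is at (367,350). In the top picture these are the jig at (283,193), rest (163,239), tall stand (385,213) and small stand (438,218).

```bash
cat > m.py <<'E'
from h import *
im,d,c=load('t0'); P=cloud(im,d,c)
ims,ds,cs=load('s0'); Q=cloud(ims,ds,cs)
for n,X in(('top',P),('scene',Q)):
    z=X[...,2][np.abs(X[...,2])<.02]; print(n,'table z',np.nanmedian(z),np.nanstd(z))
def rect(pts,name):
    pts=pts[:,:2].astype(np.float32)
    (cx,cy),(w,h),a=cv2.minAreaRect(pts*1000); print(name,len(pts),'c',round(cx,1),round(cy,1),'size',round(w,1),round(h,1),'ang',round(a,2))
def hsv(i): return cv2.cvtColor(i,cv2.COLOR_RGB2HSV)
def sel(X,i,win,zr,hr,smin=80,vmin=0):
    H=hsv(i); m=np.zeros(i.shape[:2],bool); u0,u1,v0,v1=win; m[v0:v1,u0:u1]=1
    m&=(X[...,2]>zr[0])&(X[...,2]<zr[1])&(H[...,0]>=hr[0])&(H[...,0]<=hr[1])&(H[...,1]>=smin)&(H[...,2]>=vmin)
    return m
for n,X,i,w in(('top',P,im,dict(j=(255,315,155,230),r=(130,200,215,260),s=(350,412,170,245))),('scene',Q,ims,dict(j=(225,310,205,280),r=(350,420,260,360),s=(210,275,120,205)))):
    for k,zr,hr,sm in(('j',(.09,.108),(100,125),100),('r',(.08,.098),(0,25),80),('s',(.008,.022),(0,25),60),('s',(.195,.21),(0,25),40)):
        m=sel(X,i,w[k],zr,hr,sm); 
        if m.sum()>5: rect(X[m],n+' '+k+str(zr)); print('   zmed',np.median(X[m][:,2]))
    m=sel(X,i,w['r'],(.12,.21),(45,80),100)
    g=X[m]; print('green',len(g),g.mean(0),g.min(0),g.max(0)); top=g[g[:,2]>g[:,2].max()-.008]; rect(top,'gtop')
    m=sel(X,i,w['s'],(.17,.21),(15,30),120,90); g=X[m]; print('brass',len(g))
    if len(g): print(g[np.argsort(g[:,2])][::max(1,len(g)//12)].round(4))
def big(i,w,f,s):
    u0,u1,v0,v1=w; return cv2.resize(i[v0:v1,u0:u1,::-1],(s,s),interpolation=cv2.INTER_CUBIC)
A=[big(im,(255,315,160,220),0,390),big(im,(355,415,175,235),0,390)]
B=[big(im,(130,190,210,270),0,290),big(ims,(205,285,120,200),0,290)]
a=np.hstack(A);b=np.hstack(B)
cv2.imwrite('pics/crop1.png',cv2.resize(np.vstack([a,cv2.resize(b,(780,390))]),(600,600)))
E
python3 m.py
```

```text
top table z -0.001988082296660143 0.003548283925022096
scene table z 0.0009428263344142818 0.003405594675175704
top j(0.09, 0.108) 1235 c 599.5 -0.5 size 115.1 83.5 ang 1.23
   zmed 0.09801464434766793
top r(0.08, 0.098) 643 c 476.1 327.9 size 61.1 102.4 ang 6.5
   zmed 0.08761678140651252
top s(0.008, 0.022) 1168 c 527.5 -274.2 size 90.0 119.5 ang 73.88
   zmed 0.01325661706411485
top s(0.195, 0.21) 57 c 534.1 -280.2 size 17.5 89.0 ang 79.59
   zmed 0.2006925258385932
green 115 [0.4745497  0.32343792 0.18184625] [0.46744594 0.30931147 0.15143046] [0.4828697  0.34198133 0.19294473]
gtop 74 c 475.9 326.1 size 12.7 32.6 ang 7.78
brass 85
[[ 0.5607 -0.2898  0.1738]
 [ 0.4998 -0.2721  0.1858]
 [ 0.5483 -0.2828  0.1871]
 [ 0.5434 -0.2774  0.1877]
 [ 0.514  -0.275   0.188 ]
 [ 0.5382 -0.2792  0.1888]
 [ 0.5284 -0.2758  0.1895]
 [ 0.5138 -0.2696  0.19  ]
 [ 0.5185 -0.2747  0.1905]
 [ 0.5113 -0.2691  0.1911]
 [ 0.5159 -0.2692  0.1921]
 [ 0.5085 -0.2658  0.1937]
 [ 0.4936 -0.2639  0.1971]]
scene j(0.09, 0.108) 1238 c 599.3 -0.9 size 116.7 87.7 ang 1.37
   zmed 0.10074182067008614
scene r(0.08, 0.098) 1028 c 518.1 333.4 size 151.6 103.2 ang 9.32
   zmed 0.09043559650292232
scene s(0.008, 0.022) 881 c 477.6 -423.7 size 415.8 151.1 ang 66.74
   zmed 0.015540437295770704
scene s(0.195, 0.21) 52 c 534.4 -273.1 size 21.1 91.7 ang 68.92
   zmed 0.20097731626048415
green 319 [0.47913538 0.32957793 0.17554111] [0.46904593 0.31040889 0.14636836] [0.48415125 0.34502496 0.19450157]
gtop 101 c 475.4 327.7 size 14.2 33.4 ang 8.86
brass 74
[[ 0.5521 -0.2805  0.1856]
 [ 0.5364 -0.2744  0.1877]
 [ 0.5571 -0.2895  0.1886]
 [ 0.5037 -0.2655  0.1898]
 [ 0.5435 -0.2786  0.1906]
 [ 0.5292 -0.2697  0.1914]
 [ 0.5175 -0.2685  0.192 ]
 [ 0.5494 -0.2786  0.1923]
 [ 0.5377 -0.2778  0.1927]
 [ 0.5137 -0.27    0.1934]
 [ 0.4996 -0.2673  0.1941]
 [ 0.5084 -0.268   0.1961]
 [ 0.4946 -0.2579  0.1977]]
```

View pics/crop1.png

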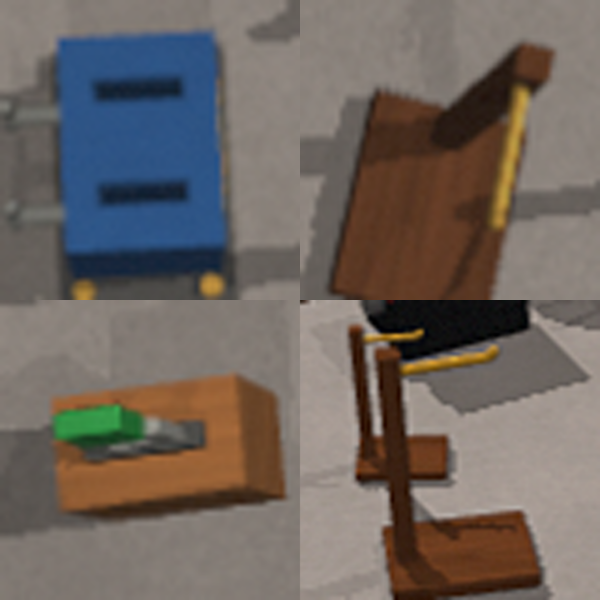

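```bash
cat >> h.py <<'E'
from scipy.spatial.transform import Rotation as Ro
def Rd(yaw):  # tool down, tool y at yaw (deg)
    a=np.radians(yaw); y=np.array([np.cos(a),np.sin(a),0]); z=np.array([0,0,-1.]); return np.c_[np.cross(y,z),y,z]
def go(pos,yaw):
    s=robot.sense(); R=np.array(s['orientation'])
    G=Rd(yaw)
    print('t',round(s['time'],2),'pos',np.round(s['tool_pos'],4),'yaw',np.degrees(np.arctan2(R[1,1],R[0,1])).round(2),'F',np.round(s['ft_force'],1),'w',round(s['width']*92,1))
    dp=np.array(pos)-s['tool_pos']
    print('shift units now-axes',np.round(R.T@dp/.025,2),'goal-axes',np.round(G.T@dp/.025,2),'turn units',np.round(Ro.from_matrix(R.T@G).as_rotvec()/.15,2))
E
python3 -c "
from h import *
go([.4757,.327,.215],7.5)"
```

```text
t 0.1 pos [0.1291 0.5598 0.2137] yaw 77.01 F [-0.2  0.   0.5] w 91.9
shift units now-axes [-15.6   -5.96  -0.05] goal-axes [-11.04  12.53  -0.05] turn units [-0.01  0.    8.09]
```

Request:
{"method": "drive_tool", "body": {"increments": [[0,0,0,0,0,1,0.5],[0,0,0,0,0,1,0.5],[0,0,0,0,0,1,0.5],[0,0,0,0,0,1,0.5],[0,0,0,0,0,1,0.5],[0,0,0,0,0,1,0.5],[0,0,0,0,0,1,0.5],[0,0,0,0,0,1,0.5]]}}

```text
time: 0.9
tool_pos: [0.1291, 0.5599, 0.214]
orientation: [[-0.137, 0.991, -0.001], [0.991, 0.137, -0.001], [-0.001, -0.001, -1.0]]
ft_force: [0.2, 0.5, -0.1]
width: 0.498
gripper_force: 0.0
```

```bash
python3 -c "
from h import *
go([.4757,.327,.215],7.5)"
```

```text
t 0.9 pos [0.1291 0.5599 0.214 ] yaw 7.9 F [ 0.2  0.5 -0.1] w 45.8
shift units now-axes [-11.13  12.45  -0.04] goal-axes [-11.05  12.53  -0.04] turn units [-0.    0.01  0.05]
```

Request:
{"method": "drive_tool", "body": {"increments": [[-0.7,0.78,0,0,0,0.05,0.5],[-0.7,0.78,0,0,0,0,0.5],[-0.7,0.78,0,0,0,0,0.5],[-0.7,0.78,0,0,0,0,0.5],[-0.7,0.78,0,0,0,0,0.5],[-0.7,0.78,0,0,0,0,0.5],[-0.7,0.78,0,0,0,0,0.5],[-0.7,0.78,0,0,0,0,0.5]]}}

```text
time: 1.7
tool_pos: [0.3036, 0.442, 0.2141]
orientation: [[-0.136, 0.991, -0.001], [0.991, 0.136, -0.001], [-0.001, -0.001, -1.0]]
ft_force: [-0.6, -0.2, -0.1]
width: 0.498
gripper_force: 0.0
```

Request:
{"method": "drive_tool", "body": {"increments": [[-0.7,0.78,0,0,0,0,0.5],[-0.7,0.78,0,0,0,0,0.5],[-0.7,0.78,0,0,0,0,0.5],[-0.7,0.78,0,0,0,0,0.5],[-0.7,0.78,0,0,0,0,0.5],[-0.7,0.78,0,0,0,0,0.5],[-0.7,0.78,0,0,0,0,0.5],[-0.6,0.7,0,0,0,0,0.5]]}}

```text
time: 2.5
tool_pos: [0.475, 0.3267, 0.2141]
orientation: [[-0.136, 0.991, -0.001], [0.991, 0.136, -0.0], [-0.0, -0.001, -1.0]]
ft_force: [0.6, 0.0, 0.4]
width: 0.502
gripper_force: 0.0
```

```bash
python3 -c "
from h import *
im,d,c=snap('wrist','w1')
P=cloud(im,d,c);H=cv2.cvtColor(im,cv2.COLOR_RGB2HSV)
m=(H[...,0]>45)&(H[...,0]<80)&(H[...,1]>100)&(P[...,2]>.183)
g=P[m];print(len(g),g.mean(0) if len(g) else 0)
if len(g): print(cv2.minAreaRect((g[:,:2]*1000).astype(np.float32)),np.median(g[:,2]))
go([.4757,.327,.1513],7.5);print(np.round(c['extrinsics'],3))"
```

```text
885 [0.47353315 0.32973616 0.18934114]
((473.6200256347656, 328.7691650390625), (12.941608428955078, 32.86565399169922), 5.905141353607178) 0.189488427893026
t 2.55 pos [0.4776 0.3247 0.214 ] yaw 7.66 F [ 0.8 -2.7 -0.4] w 45.8
shift units now-axes [ 0.1  -0.06  2.51] goal-axes [ 0.1  -0.06  2.51] turn units [0.01 0.01 0.02]
[[ 0.991 -0.133 -0.031  0.465]
 [ 0.136  0.963  0.233  0.392]
 [-0.001 -0.235  0.972  0.384]
 [ 0.     0.     0.     1.   ]]
```

View pics/w1.png

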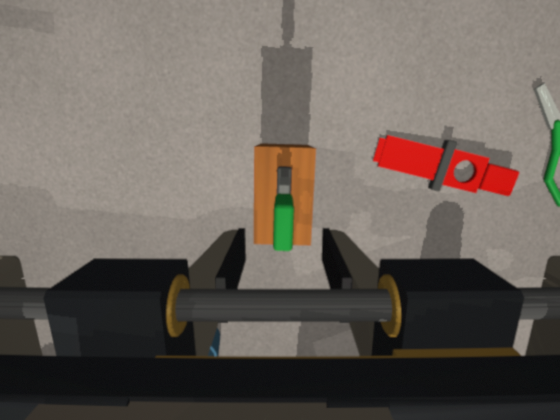

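The wrist picture shows the handle end-on at (284,222) between the open fingers, with the wooden rest at (285,195). The red look-alike lies clear at (450,165).

Request:
{"method": "drive_tool", "body": {"increments": [[0.12,-0.08,0.4,0,0,0.02,0.5],[0,0,0.5,0,0,0,0.5],[0,0,0.5,0,0,0,0.5],[0,0,0.5,0,0,0,0.5],[0,0,0.4,0,0,0,0.5],[0,0,0.2,0,0,0,0.5],[0,0,0,0,0,0,0.5],[0,0,0,0,0,0,0.5]]}}

```text
time: 3.35
tool_pos: [0.4722, 0.3305, 0.1525]
orientation: [[-0.133, 0.991, 0.001], [0.991, 0.133, 0.0], [0.0, 0.001, -1.0]]
ft_force: [-0.4, 0.1, -0.4]
width: 0.5
gripper_force: 0.0
```

```bash
python3 -c "
from h import *
go([.475,.3275,.1513],7.5)"
```

```text
t 3.35 pos [0.4722 0.3305 0.1525] yaw 7.65 F [-0.4  0.1 -0.4] w 46.0
shift units now-axes [-0.14  0.1   0.05] goal-axes [-0.14  0.1   0.05] turn units [ 0.   -0.    0.02]
```

Request:
{"method": "drive_tool", "body": {"increments": [[-0.12,0.1,0.05,0,0,0.02,0.5],[0,0,0,0,0,0,0.5],[0,0,0,0,0,0,0.5],[0,0,0,0,0,0,0],[0,0,0,0,0,0,0],[0,0,0,0,0,0,0],[0,0,0,0,0,0,0],[0,0,0,0,0,0,0]], "newtons": 30}}

```text
time: 4.15
tool_pos: [0.4747, 0.3278, 0.1509]
orientation: [[-0.13, 0.991, -0.0], [0.991, 0.13, -0.0], [-0.0, -0.0, -1.0]]
ft_force: [-0.2, 0.3, -0.5]
width: 0.148
gripper_force: 30.0
```

```bash
python3 -c "
from h import *
go([.475,.3275,.1513],7.5);print(robot.sense()['gripper_force'])"
```

```text
t 4.15 pos [0.4747 0.3278 0.1509] yaw 7.48 F [-0.2  0.3 -0.5] w 13.6
shift units now-axes [-0.01  0.01 -0.02] goal-axes [-0.01  0.01 -0.02] turn units [-0.  0. -0.]
29.966001212596893
```

Request:
{"method": "drive_tool", "body": {"increments": [[0,0,-0.3,0,0,0,0],[0,0,-0.6,0,0,0,0],[0,0,-0.8,0,0,0,0],[0,0,-0.8,0,0,0,0],[0,0,-0.8,0,0,0,0],[0,0,-0.8,0,0,0,0],[0,0,-0.6,0,0,0,0],[0,0,-0.3,0,0,0,0]]}}

```text
time: 4.95
tool_pos: [0.4754, 0.328, 0.2783]
orientation: [[-0.13, 0.991, 0.003], [0.991, 0.13, 0.001], [0.001, 0.003, -1.0]]
ft_force: [-0.3, -0.7, -3.0]
width: 0.151
gripper_force: 30.0
```

```bash
python3 -c "
from h import *
go([.6274,-0.0,.275],1.3)"
```

```text
t 4.95 pos [0.4754 0.328  0.2783] yaw 7.48 F [-0.3 -0.7 -3. ] w 13.9
shift units now-axes [-13.8    4.32   0.13] goal-axes [-13.26   5.78   0.13] turn units [ 0.02 -0.01  0.72]
```

Request:
{"method": "drive_tool", "body": {"increments": [[0,0,0,0,0,0.72,0],[-0.6,0.16,0,0,0,0,0],[-0.8,0.22,0,0,0,0,0],[-0.9,0.24,0,0,0,0,0],[-0.9,0.24,0,0,0,0,0],[-0.9,0.24,0,0,0,0,0],[-0.9,0.24,0,0,0,0,0],[-0.9,0.24,0,0,0,0,0]]}}

```text
time: 5.75
tool_pos: [0.5174, 0.1792, 0.2751]
orientation: [[-0.024, 1.0, -0.002], [1.0, 0.024, -0.001], [-0.001, -0.002, -1.0]]
ft_force: [-0.2, -0.0, -2.5]
width: 0.153
gripper_force: 30.0
```

Request:
{"method": "drive_tool", "body": {"increments": [[-0.9,0.24,0,0,0,0,0],[-0.9,0.24,0,0,0,0,0],[-0.9,0.24,0,0,0,0,0],[-0.9,0.24,0,0,0,0,0],[-0.9,0.24,0,0,0,0,0],[-0.9,0.24,0,0,0,0,0],[-0.9,0.24,0,0,0,0,0],[-0.9,0.24,0,0,0,0,0]]}}

```text
time: 6.55
tool_pos: [0.5691, 0.0004, 0.2751]
orientation: [[-0.024, 1.0, -0.002], [1.0, 0.024, -0.0], [-0.0, -0.002, -1.0]]
ft_force: [0.0, 0.6, -3.5]
width: 0.149
gripper_force: 30.0
```

Request:
{"method": "drive_tool", "body": {"increments": [[-0.2,0.05,0,0,0,0,0],[0,0,0,0,0,0,0],[0,0,0,0,0,0,0],[0,0,0,0,0,0,0],[0,0,0,0,0,0,0],[0,0,0,0,0,0,0],[0,0,0,0,0,0,0],[0,0,0,0,0,0,0]]}}

```text
time: 7.35
tool_pos: [0.571, -0.0025, 0.2759]
orientation: [[-0.023, 1.0, 0.0], [1.0, 0.023, -0.0], [-0.0, 0.0, -1.0]]
ft_force: [0.1, 0.1, -3.2]
width: 0.146
gripper_force: 30.0
```

```bash
python3 -c "
from h import *
go([.5714,-0.0013,.24],1.3)
snap('wrist','w2');snap('scene','s2');snap('top','t2')
a=cv2.imread('pics/w2.png')[:300,130:430];b=cv2.imread('pics/s2.png')[130:300,200:340]
cv2.imwrite('pics/c2.png',np.hstack([cv2.resize(a,(400,400)),cv2.resize(b,(400,400))]))
"
```

```text
t 7.35 pos [ 0.571  -0.0025  0.2759] yaw 1.31 F [ 0.1  0.1 -3.2] w 13.4
shift units now-axes [0.05 0.02 1.44] goal-axes [0.05 0.02 1.44] turn units [0. 0. 0.]
```

View pics/c2.png

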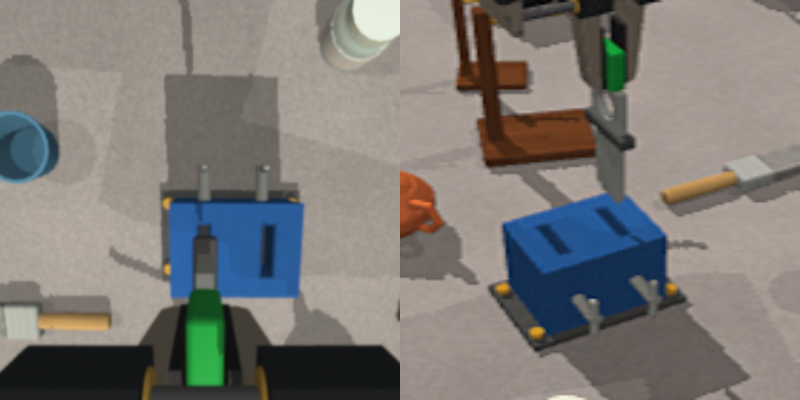

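```bash
python3 - <<'E'
from h import *
for f in('s2','w2','t2'):
    im,d,c=load(f);P=cloud(im,d,c);P=P.astype(float)
    for n,z0,z1 in(('handle',.275,.31),('plate',.232,.268),('should',.216,.224),('blade',.15,.21)):
        m=(P[...,2]>z0)&(P[...,2]<z1)&(abs(P[...,0]-.571)<.012)&(abs(P[...,1])<.05)
        if n=='handle':
            H=cv2.cvtColor(im,cv2.COLOR_RGB2HSV); m&=(H[...,0]>45)&(H[...,0]<80)&(H[...,1]>100)
        g=P[m]
        if len(g)>8: print(f,n,len(g),'x',np.round(np.percentile(g[:,0],[2,50,98])*1e3,1),'y',np.round(np.percentile(g[:,1],[1,99])*1e3,1),'mid',round(np.percentile(g[:,1],[1,99]).mean()*1e3,1))
# gaps: dark pixels within jig top
for f in('t0','s0','w2'):
    im,d,c=load(f);h,w=d.shape
    u,v=np.meshgrid(np.arange(w),np.arange(h)); X=onz(c,np.c_[u.ravel(),v.ravel()],.1).reshape(h,w,3)*1e3
    L=im.max(2).astype(float)
    R=Rd(1.3)
    q=X-np.array([599.4,-.7,100]); a=q@R[:,1]; b=q@R[:,0]
    for n,s in(('near',-28),('far',28)):
        m=(abs(a-s)<11)&(abs(b)<32)
        thr=(np.percentile(L[m],90)+np.percentile(L[m],5))/2
        g=m&(L<thr)
        if g.sum()>5:
            r=cv2.minAreaRect(np.c_[a[g],b[g]].astype(np.float32)); print(f,n,g.sum(),np.round(r[0],1),np.round(r[1],1),round(r[2],1),'mean',a[g].mean().round(1),b[g].mean().round(1))
E
```

```text
s2 handle 95 x [566.3 574.8 580.4] y [ 4.9 15.4] mid 10.2
s2 plate 148 x [567.  573.5 575.6] y [-27.6  21.6] mid -3.0
s2 should 38 x [564.4 577.2 578.6] y [-32.1  29.6] mid -1.2
s2 blade 192 x [568.7 573.6 574.9] y [-23.5  18. ] mid -2.7
w2 handle 510 x [562.2 569.6 577.7] y [ 7.3 15.2] mid 11.2
w2 plate 138 x [566.  570.1 573.6] y [20.3 21. ] mid 20.6
w2 should 24 x [563.4 569.9 575.7] y [28.7 29.9] mid 29.3
t2 blade 52 x [569.9 570.5 571.3] y [-20.7  17.5] mid -1.6
t0 near 65 [-28.7  -1.2] [ 9.6 44.5] 1.5 mean -28.6 -0.1
t0 far 66 [27.  -1.6] [45.   8.2] 87.0 mean 27.3 0.2
s0 near 56 [-28.1  -1.7] [46.  10.4] 89.0 mean -28.0 -1.6
s0 far 61 [28.1 -1.4] [46.1 10.5] 89.6 mean 28.0 -1.3
w2 near 603 [-29.   -4.1] [19.9 53.9] 0.4 mean -28.7 -1.4
w2 far 359 [25.6  0.3] [45.2 10.8] 90.0 mean 25.7 0.7
```

The crop shows the gauge hanging upright above the near gap, with its blade lined up and the far gap open beside it. Offsets in x and y are within about 1 mm, so I descend slowly with a light grip.

Request:
{"method": "drive_tool", "body": {"increments": [[0,0,0.3,0,0,0,0],[0,0,0.4,0,0,0,0],[0,0,0.3,0,0,0,0],[0,0,0.2,0,0,0,0],[0,0,0.1,0,0,0,0],[0,0,0.06,0,0,0,0],[0,0,0.06,0,0,0,0],[0,0,0.06,0,0,0,0]], "newtons": 20}}

```text
time: 8.3
tool_pos: [0.5712, -0.0027, 0.2392]
orientation: [[-0.023, 1.0, 0.001], [1.0, 0.023, -0.0], [-0.0, 0.001, -1.0]]
ft_force: [0.4, 0.2, -2.3]
width: 0.151
gripper_force: 20.0
```

Request:
{"method": "drive_tool", "body": {"increments": [[0,0,0.06,0,0,0,0],[0,0,0.06,0,0,0,0],[0,0,0.06,0,0,0,0],[0,0,0.06,0,0,0,0],[0,0,0.06,0,0,0,0],[0,0,0.06,0,0,0,0],[0,0,0,0,0,0,0],[0,0,0,0,0,0,0]]}}

```text
time: 9.1
tool_pos: [0.571, -0.0027, 0.2298]
orientation: [[-0.022, 1.0, -0.0], [1.0, 0.022, 0.0], [0.0, -0.0, -1.0]]
ft_force: [0.0, 0.6, -3.1]
width: 0.15
gripper_force: 20.0
```

Request:
{"method": "drive_tool", "body": {"increments": [[0,0,0.1,0,0,0,0],[0,0,0.1,0,0,0,0],[0,0,0.1,0,0,0,0],[0,0,0.1,0,0,0,0],[0,0,0.1,0,0,0,0],[0,0,0.1,0,0,0,0],[0,0,0,0,0,0,0],[0,0,0,0,0,0,0]]}}

```text
time: 9.9
tool_pos: [0.571, -0.0027, 0.2148]
orientation: [[-0.022, 1.0, -0.0], [1.0, 0.022, -0.0], [-0.0, -0.0, -1.0]]
ft_force: [-0.0, -0.5, -2.7]
width: 0.152
gripper_force: 20.0
```

Request:
{"method": "drive_tool", "body": {"increments": [[0,0,0.1,0,0,0,0],[0,0,0.1,0,0,0,0],[0,0,0.1,0,0,0,0],[0,0,0.1,0,0,0,0],[0,0,0.1,0,0,0,0],[0,0,0.1,0,0,0,0],[0,0,0,0,0,0,0],[0,0,0,0,0,0,0]]}}

```text
time: 10.7
tool_pos: [0.571, -0.0027, 0.1998]
orientation: [[-0.023, 1.0, -0.0], [1.0, 0.023, -0.0], [-0.0, -0.0, -1.0]]
ft_force: [0.3, 1.2, -2.9]
width: 0.148
gripper_force: 20.0
```

Request:
{"method": "drive_tool", "body": {"increments": [[0,0,0.06,0,0,0,0],[0,0,0.06,0,0,0,0],[0,0,0.06,0,0,0,0],[0,0,0.06,0,0,0,0],[0,0,0.02,0,0,0,0],[0,0,0.02,0,0,0,0],[0,0,0.02,0,0,0,0],[0,0,0.02,0,0,0,0]]}}

```text
time: 11.5
tool_pos: [0.571, -0.0027, 0.1919]
orientation: [[-0.023, 1.0, 0.0], [1.0, 0.023, -0.0], [-0.0, 0.0, -1.0]]
ft_force: [-0.1, -0.8, -2.1]
width: 0.151
gripper_force: 20.0
```

Request:
{"method": "drive_tool", "body": {"increments": [[0,0,0.02,0,0,0,0],[0,0,0.02,0,0,0,0],[0,0,0.02,0,0,0,0],[0,0,0.02,0,0,0,0],[0,0,0,0,0,0,0],[0,0,0,0,0,0,0],[0,0,0,0,0,0,0],[0,0,0,0,0,0,0]]}}

```text
time: 12.3
tool_pos: [0.571, -0.0027, 0.1899]
orientation: [[-0.022, 1.0, 0.0], [1.0, 0.022, -0.0], [-0.0, 0.0, -1.0]]
ft_force: [-0.2, -0.1, -3.2]
width: 0.148
gripper_force: 20.0
```

Request:
{"method": "drive_tool", "body": {"increments": [[0,0,0.02,0,0,0,0],[0,0,0.02,0,0,0,0],[0,0,0.02,0,0,0,0],[0,0,0.02,0,0,0,0],[0,0,0.02,0,0,0,0],[0,0,0.02,0,0,0,0],[0,0,0,0,0,0,0],[0,0,0,0,0,0,0]]}}

```text
time: 13.1
tool_pos: [0.571, -0.0027, 0.1868]
orientation: [[-0.022, 1.0, -0.0], [1.0, 0.022, 0.0], [0.0, -0.0, -1.0]]
ft_force: [0.2, 0.2, -3.0]
width: 0.15
gripper_force: 20.0
```

Request:
{"method": "drive_tool", "body": {"increments": [[0,0,0.03,0,0,0,0],[0,0,0.03,0,0,0,0],[0,0,0.03,0,0,0,0],[0,0,0.03,0,0,0,0],[0,0,0.03,0,0,0,0],[0,0,0.03,0,0,0,0],[0,0,0,0,0,0,0],[0,0,0,0,0,0,0]]}}

```text
time: 13.9
tool_pos: [0.571, -0.0027, 0.1823]
orientation: [[-0.023, 1.0, -0.0], [1.0, 0.023, 0.0], [0.0, -0.0, -1.0]]
ft_force: [0.3, 0.4, -3.0]
width: 0.147
gripper_force: 20.0
```

No force 59 mm down, so the near gap is the clear one.

Request:
{"method": "drive_tool", "body": {"increments": [[0,0,0.1,0,0,0,0],[0,0,0.1,0,0,0,0],[0,0,0.1,0,0,0,0],[0,0,0.1,0,0,0,0],[0,0,0.1,0,0,0,0],[0,0,0.1,0,0,0,0],[0,0,0.06,0,0,0,0],[0,0,0.04,0,0,0,0]]}}

```text
time: 14.7
tool_pos: [0.5709, -0.0027, 0.1646]
orientation: [[-0.022, 1.0, -0.0], [1.0, 0.022, 0.0], [0.0, -0.0, -1.0]]
ft_force: [0.0, 0.5, -2.9]
width: 0.154
gripper_force: 20.0
```

Request:
{"method": "drive_tool", "body": {"increments": [[0,0,0.02,0,0,0,0],[0,0,0.02,0,0,0,0],[0,0,0.02,0,0,0,0],[0,0,0.02,0,0,0,0],[0,0,0,0,0,0,0],[0,0,0,0,0,0,0],[0,0,0,0,0,0,0],[0,0,0,0,0,0,0]]}}

```text
time: 15.5
tool_pos: [0.571, -0.0027, 0.1629]
orientation: [[-0.022, 1.0, 0.0], [1.0, 0.022, -0.0], [-0.0, 0.0, -1.0]]
ft_force: [-0.3, 0.0, -2.7]
width: 0.15
gripper_force: 20.0
```

Request:
{"method": "drive_tool", "body": {"increments": [[0,0,0.02,0,0,0,0],[0,0,0.02,0,0,0,0],[0,0,0.02,0,0,0,0],[0,0,0.02,0,0,0,0],[0,0,0,0,0,0,0],[0,0,0,0,0,0,0],[0,0,0,0,0,0,0],[0,0,0,0,0,0,0]]}}

```text
time: 16.3
tool_pos: [0.571, -0.0026, 0.1609]
orientation: [[-0.022, 1.0, 0.0], [1.0, 0.022, 0.0], [0.0, 0.0, -1.0]]
ft_force: [-0.3, 0.3, -1.3]
width: 0.15
gripper_force: 20.0
```

Request:
{"method": "drive_tool", "body": {"increments": [[0,0,0.02,0,0,0,0],[0,0,0,0,0,0,0],[0,0,0.01,0,0,0,0],[0,0,0,0,0,0,0],[0,0,0,0,0,0,0],[0,0,0,0,0,0,0],[0,0,0,0,0,0,0],[0,0,0,0,0,0,0]]}}

```text
time: 17.1
tool_pos: [0.5711, -0.0027, 0.1609]
orientation: [[-0.023, 1.0, 0.0], [1.0, 0.023, -0.0], [-0.0, 0.0, -1.0]]
ft_force: [-3.2, 0.8, 5.1]
width: 0.148
gripper_force: 20.0
```

```bash
python3 - <<'E'
from h import *
go([.571,-.0027,.2759],1.3)
# stand: sturdy estimates from t0 and s0
for f,w,zo in(('t0',(350,412,170,245),.002),('s0',(210,300,120,205),-.001)):
    im,d,c=load(f);P=cloud(im,d,c).astype(float);P[...,2]+=zo
    H=cv2.cvtColor(im,cv2.COLOR_RGB2HSV)
    br=(H[...,0]>=15)&(H[...,0]<=32)&(H[...,1]>=120)&(H[...,2]>=90)
    box=np.zeros(d.shape,bool);u0,u1,v0,v1=w;box[v0:v1,u0:u1]=1
    m=br&box&(P[...,2]>.178)&(P[...,2]<.205)&(abs(P[...,0]-.53)<.05)&(abs(P[...,1]+.27)<.04)
    # ray onto plane z=.189 (peg axis height)
    v,u=np.nonzero(m); X=onz(c,np.c_[u,v],.1885)*1e3
    l=cv2.fitLine(X[:,:2].astype(np.float32),cv2.DIST_HUBER,0,.01,.01).ravel(); 
    if l[0]<0:l[:2]*=-1
    t=(X[:,:2]-l[2:])@l[:2]; print(f,'brass',len(X),'yaw',np.degrees(np.arctan2(l[1],l[0])).round(1),'pt',l[2:].round(1),'ends',(l[2:]+t.min()*l[:2]).round(1),(l[2:]+t.max()*l[:2]).round(1))
    m=box&~br&(H[...,1]>40)&(P[...,2]>.196)&(P[...,2]<.21)&(P[...,0]>.55)&(P[...,0]<.6)&(P[...,1]>-.31)
    g=P[m]*1e3; print('post',len(g),g.mean(0).round(1),(cv2.minAreaRect(g[:,:2].astype(np.float32)) if len(g)>4 else ''))
    m=box&(P[...,2]>.009)&(P[...,2]<.021)&(H[...,1]>60)&(H[...,0]<25)&(abs(P[...,0]-.5275)<.09)&(abs(P[...,1]+.274)<.075)
    g=P[m]*1e3; print('base',len(g),cv2.minAreaRect(g[:,:2].astype(np.float32)))
E
```

```text
t 17.1 pos [ 0.5711 -0.0027  0.1609] yaw 1.3 F [-3.2  0.8  5.1] w 13.6
shift units now-axes [-0.  -0.  -4.6] goal-axes [-0.  -0.  -4.6] turn units [ 0.  0. -0.]
t0 brass 84 yaw -14.2 pt [ 524.3 -273.6] ends [ 492.5 -265.5] [ 560.5 -282.8]
post 53 [ 568.4 -285.7  202.6] ((568.775390625, -286.7935485839844), (17.53640365600586, 18.448909759521484), 82.74309539794922)
base 1171 ((527.6697998046875, -274.09521484375), (89.96894836425781, 119.48795318603516), 73.75691223144531)
s0 brass 74 yaw -7.4 pt [ 523.9 -277.7] ends [ 486.6 -272.9] [ 560.8 -282.5]
post 36 [ 569.2 -285.   201.3] ((569.028564453125, -286.48162841796875), (20.549245834350586, 17.0599365234375), 63.9069938659668)
base 685 ((527.0985107421875, -273.9951171875), (93.67195129394531, 118.6875991821289), 73.71236419677734)
```

The shoulder is seated (about 8 N, z as predicted). Drawing out now.

Request:
{"method": "drive_tool", "body": {"increments": [[0,0,-0.1,0,0,0,0],[0,0,-0.4,0,0,0,0],[0,0,-0.7,0,0,0,0],[0,0,-0.8,0,0,0,0],[0,0,-0.8,0,0,0,0],[0,0,-0.8,0,0,0,0],[0,0,-0.7,0,0,0,0],[0,0,-0.3,0,0,0,0]], "newtons": 30}}

```text
time: 17.9
tool_pos: [0.5719, -0.0029, 0.2774]
orientation: [[-0.022, 1.0, 0.004], [1.0, 0.022, -0.001], [-0.001, 0.004, -1.0]]
ft_force: [-0.1, 0.4, -2.0]
width: 0.152
gripper_force: 30.0
```

```bash
python3 -c "
from h import *
go([.4555,-.2532,.276],-16.2)"
```

```text
t 17.9 pos [ 0.5719 -0.0029  0.2774] yaw 1.29 F [-0.1  0.4 -2. ] w 14.0
shift units now-axes [-9.9  -4.88  0.05] goal-axes [-10.91  -1.68   0.05] turn units [0.02 0.   2.03]
```

Request:
{"method": "drive_tool", "body": {"increments": [[0,0,0,0,0,0.7,0],[0,0,0,0,0,0.7,0],[0,0,0,0,0,0.63,0],[-0.6,-0.1,0,0,0,0,0],[-0.9,-0.14,0,0,0,0,0],[-0.9,-0.14,0,0,0,0,0],[-0.9,-0.14,0,0,0,0,0],[-0.9,-0.14,0,0,0,0,0]]}}

```text
time: 18.7
tool_pos: [0.5248, -0.1004, 0.2747]
orientation: [[0.276, 0.961, -0.001], [0.961, -0.276, -0.0], [-0.0, -0.001, -1.0]]
ft_force: [0.2, -0.4, -2.9]
width: 0.152
gripper_force: 30.0
```

Request:
{"method": "drive_tool", "body": {"increments": [[-0.9,-0.14,0,0,0,0,0],[-0.9,-0.14,0,0,0,0,0],[-0.9,-0.14,0,0,0,0,0],[-0.9,-0.14,0,0,0,0,0],[-0.9,-0.14,0,0,0,0,0],[-0.9,-0.14,0,0,0,0,0],[-0.9,-0.14,0,0,0,0,0],[-0.4,-0.06,0,0,0,0,0]]}}

```text
time: 19.5
tool_pos: [0.4528, -0.2545, 0.2747]
orientation: [[0.279, 0.96, -0.001], [0.96, -0.279, -0.0], [-0.001, -0.001, -1.0]]
ft_force: [0.4, -0.1, -2.2]
width: 0.153
gripper_force: 30.0
```

Request:
{"method": "drive_tool", "body": {"increments": [[0,0,0.2,0,0,0,0],[0,0,0.4,0,0,0,0],[0,0,0.6,0,0,0,0],[0,0,0.6,0,0,0,0],[0,0,0.3,0,0,0,0],[0,0,0.14,0,0,0,0],[0,0,0,0,0,0,0],[0,0,0,0,0,0,0]]}}

```text
time: 20.3
tool_pos: [0.4547, -0.2528, 0.2196]
orientation: [[0.278, 0.961, 0.001], [0.961, -0.278, -0.001], [-0.0, 0.001, -1.0]]
ft_force: [0.0, -1.5, -2.5]
width: 0.145
gripper_force: 30.0
```

```bash
python3 -c "
from h import *
go([.4555,-.2532,.220],-16.2)
im,d,c=snap('top','t3');snap('scene','s3');snap('wrist','w3')
P=cloud(im,d,c)
a=cv2.imread('pics/w3.png')[:300,130:430];b=cv2.imread('pics/s3.png')[90:230,180:320]
cv2.imwrite('pics/c3.png',np.hstack([cv2.resize(a,(400,400)),cv2.resize(b,(400,400))]))
"
```

```text
t 20.3 pos [ 0.4547 -0.2528  0.2196] yaw -16.15 F [ 0.  -1.5 -2.5] w 13.4
shift units now-axes [-0.01  0.04 -0.01] goal-axes [-0.01  0.04 -0.01] turn units [0.01 0.   0.01]
```

View pics/c3.png

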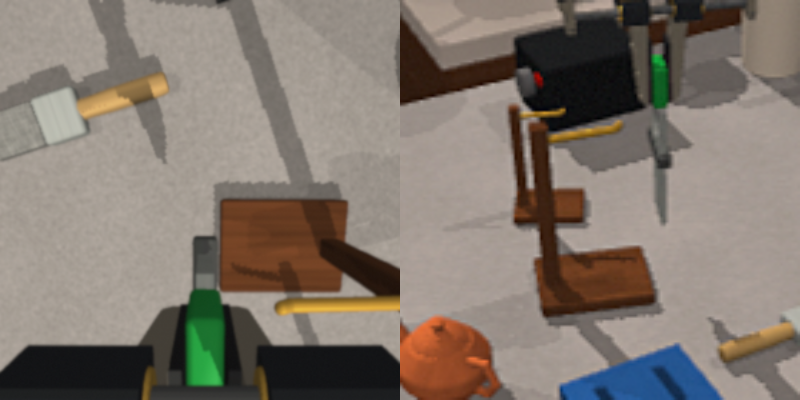

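The crop shows the gauge upright just short of the peg tip: in the wrist view the peg (285,307) points at the gauge (205,300), and in the scene view its tip is at (620,127) with the gauge at (660,130). I advance along the peg.

Request:
{"method": "drive_tool", "body": {"increments": [[0,0.1,0,0,0,0,0],[0,0.2,0,0,0,0,0],[0,0.2,0,0,0,0,0],[0,0.2,0,0,0,0,0],[0,0.2,0,0,0,0,0],[0,0.2,0,0,0,0,0],[0,0.2,0,0,0,0,0],[0,0.2,0,0,0,0,0]]}}

```text
time: 21.25
tool_pos: [0.4908, -0.2631, 0.2191]
orientation: [[0.278, 0.961, -0.0], [0.961, -0.278, 0.0], [0.0, -0.0, -1.0]]
ft_force: [1.1, 0.2, -2.6]
width: 0.149
gripper_force: 30.0
```

Request:
{"method": "drive_tool", "body": {"increments": [[0,0.2,0,0,0,0,0],[0,0.2,0,0,0,0,0],[0,0.2,0,0,0,0,0],[0,0.2,0,0,0,0,0],[0,0.2,0,0,0,0,0],[0,0.1,0,0,0,0,0],[0,0,0,0,0,0,0],[0,0,0,0,0,0,0]]}}

```text
time: 22.05
tool_pos: [0.5167, -0.2706, 0.2191]
orientation: [[0.278, 0.961, -0.0], [0.961, -0.278, 0.0], [0.0, -0.0, -1.0]]
ft_force: [0.4, 0.1, -2.9]
width: 0.148
gripper_force: 30.0
```

```bash
python3 -c "
from h import *
go([.5198,-.2719,.2045],-16.2)
snap('scene','s4');snap('top','t4');snap('wrist','w4')
a=cv2.imread('pics/w4.png')[:300,130:430];b=cv2.imread('pics/s4.png')[90:230,180:320]
cv2.imwrite('pics/c4.png',np.hstack([cv2.resize(a,(400,400)),cv2.resize(b,(400,400))]))
"
```

```text
t 22.05 pos [ 0.5167 -0.2706  0.2191] yaw -16.15 F [ 0.4  0.1 -2.9] w 13.6
shift units now-axes [-0.01  0.13  0.58] goal-axes [-0.01  0.13  0.58] turn units [-0.   -0.    0.01]
```

View pics/c4.png

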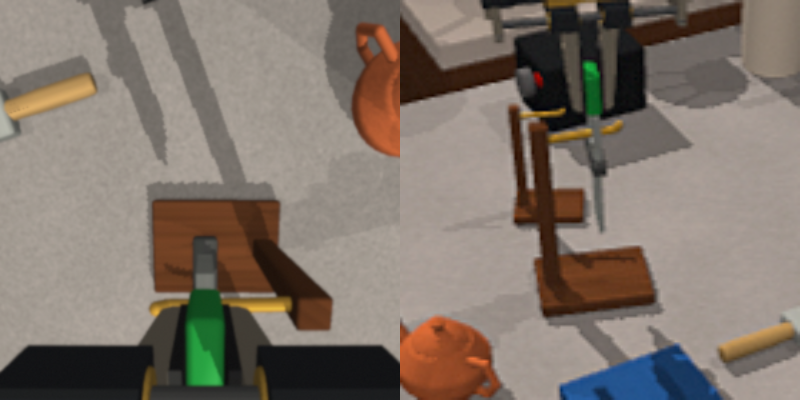

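The crop shows the peg running through the eye, sticking out on both sides of the plate, with no side force. Lowering.

Request:
{"method": "drive_tool", "body": {"increments": [[0,0,0.1,0,0,0,0],[0,0,0.1,0,0,0,0],[0,0,0.1,0,0,0,0],[0,0,0.1,0,0,0,0],[0,0,0.06,0,0,0,0],[0,0,0.04,0,0,0,0],[0,0,0,0,0,0,0],[0,0,0,0,0,0,0]]}}

```text
time: 23.0
tool_pos: [0.5168, -0.2707, 0.2067]
orientation: [[0.278, 0.96, 0.0], [0.96, -0.278, -0.0], [-0.0, 0.0, -1.0]]
ft_force: [0.3, -0.7, -3.7]
width: 0.153
gripper_force: 30.0
```

Request:
{"method": "drive_tool", "body": {"increments": [[0,0,0.02,0,0,0,0],[0,0,0.02,0,0,0,0],[0,0,0.02,0,0,0,0],[0,0,0,0,0,0,0],[0,0,0,0,0,0,0],[0,0,0,0,0,0,0],[0,0,0,0,0,0,0],[0,0,0,0,0,0,0]]}}

```text
time: 23.8
tool_pos: [0.5168, -0.2707, 0.2051]
orientation: [[0.278, 0.961, 0.0], [0.961, -0.278, -0.0], [-0.0, 0.0, -1.0]]
ft_force: [-0.6, 1.0, -1.8]
width: 0.152
gripper_force: 30.0
```

Contact is starting, so I lower slightly more.

Request:
{"method": "drive_tool", "body": {"increments": [[0,0,0.02,0,0,0,0],[0,0,0,0,0,0,0],[0,0,0,0,0,0,0],[0,0,0,0,0,0,0],[0,0,0,0,0,0,0],[0,0,0,0,0,0,0],[0,0,0,0,0,0,0],[0,0,0,0,0,0,0]]}}

```text
time: 24.6
tool_pos: [0.5168, -0.2707, 0.2047]
orientation: [[0.278, 0.96, 0.0], [0.96, -0.278, -0.0], [-0.0, 0.0, -1.0]]
ft_force: [0.5, -0.6, -3.8]
width: 0.146
gripper_force: 30.0
```

Request:
{"method": "drive_tool", "body": {"increments": [[0,0,0.02,0,0,0,0],[0,0,0.02,0,0,0,0],[0,0,0,0,0,0,0],[0,0,0,0,0,0,0],[0,0,0,0,0,0,0],[0,0,0,0,0,0,0],[0,0,0,0,0,0,0],[0,0,0,0,0,0,0]]}}

```text
time: 25.4
tool_pos: [0.5169, -0.2708, 0.2042]
orientation: [[0.278, 0.961, 0.0], [0.961, -0.278, -0.0], [-0.0, 0.001, -1.0]]
ft_force: [-1.6, 1.6, 5.4]
width: 0.147
gripper_force: 30.0
```

The eye rests on the peg. Opening gradually, then rising.

Request:
{"method": "drive_tool", "body": {"increments": [[0,0,-0.02,0,0,0,0],[0,0,0,0,0,0,0.17],[0,0,0,0,0,0,0.2],[0,0,0,0,0,0,0.25],[0,0,0,0,0,0,0.3],[0,0,0,0,0,0,0.36],[0,0,0,0,0,0,0.36],[0,0,0,0,0,0,0.36]]}}

```text
time: 26.2
tool_pos: [0.5168, -0.2707, 0.2041]
orientation: [[0.278, 0.961, 0.0], [0.961, -0.278, -0.0], [-0.0, 0.0, -1.0]]
ft_force: [0.6, -0.2, 0.4]
width: 0.357
gripper_force: 0.0
```

```bash
python3 -c "
from h import *
go([.5168,-.2707,.30],-16.2)
snap('scene','s5');snap('wrist','w5')
a=cv2.imread('pics/w5.png')[:300,130:430];b=cv2.imread('pics/s5.png')[90:230,180:320]
cv2.imwrite('pics/c5.png',np.hstack([cv2.resize(a,(400,400)),cv2.resize(b,(400,400))]))
"
```

```text
t 26.2 pos [ 0.5168 -0.2707  0.2041] yaw -16.16 F [ 0.6 -0.2  0.4] w 32.9
shift units now-axes [-0.    0.   -3.84] goal-axes [-0.    0.   -3.84] turn units [0.   0.   0.01]
```

View pics/c5.png

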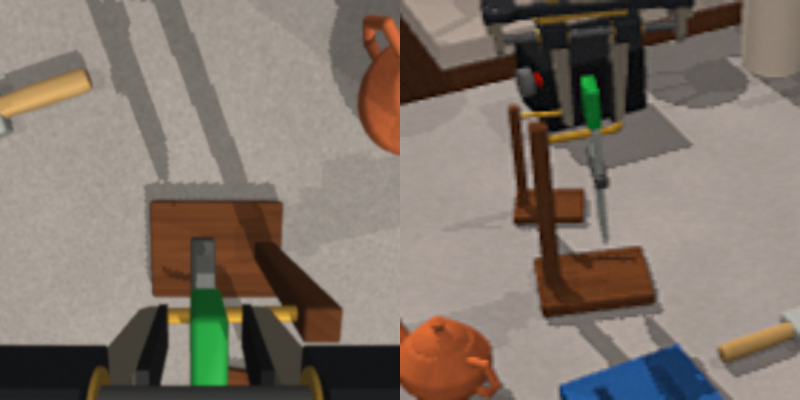

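The crop shows the fingers open on both sides of the handle at (207,320), with the gauge hanging on the peg between tip and post. Retreating straight up.

Request:
{"method": "drive_tool", "body": {"increments": [[0,0,-0.2,0,0,0,0.36],[0,0,-0.4,0,0,0,0.36],[0,0,-0.6,0,0,0,0.36],[0,0,-0.8,0,0,0,0.36],[0,0,-0.8,0,0,0,0.36],[0,0,-0.8,0,0,0,0.36],[0,0,-0.6,0,0,0,0.36],[0,0,-0.3,0,0,0,0.36]]}}

```text
time: 27.1
tool_pos: [0.5174, -0.2711, 0.3194]
orientation: [[0.278, 0.961, 0.003], [0.961, -0.278, -0.002], [-0.001, 0.003, -1.0]]
ft_force: [0.9, -1.0, -0.3]
width: 0.362
gripper_force: 0.0
```

Request:
{"method": "drive_tool", "body": {"increments": [[0,0,0,0,0,0,0.36],[0,0,0,0,0,0,0.36],[0,0,0,0,0,0,0.36],[0,0,0,0,0,0,0.36],[0,0,0,0,0,0,0.36],[0,0,0,0,0,0,0.36],[0,0,0,0,0,0,0.36],[0,0,0,0,0,0,0.36]]}}

```text
time: 27.9
tool_pos: [0.5168, -0.2707, 0.3166]
orientation: [[0.278, 0.961, -0.0], [0.961, -0.278, -0.0], [-0.0, -0.0, -1.0]]
ft_force: [0.1, -0.4, 0.1]
width: 0.357
gripper_force: 0.0
```

Request:
{"method": "drive_tool", "body": {"increments": [[0,0,0,0,0,0,0.36],[0,0,0,0,0,0,0.36],[0,0,0,0,0,0,0.36],[0,0,0,0,0,0,0.36],[0,0,0,0,0,0,0.36],[0,0,0,0,0,0,0.36],[0,0,0,0,0,0,0.36],[0,0,0,0,0,0,0.36]]}}

```text
time: 28.7
tool_pos: [0.5168, -0.2707, 0.3166]
orientation: [[0.278, 0.96, 0.0], [0.96, -0.278, -0.0], [0.0, 0.0, -1.0]]
ft_force: [-0.1, 0.1, -0.3]
width: 0.36
gripper_force: 0.0
```

Request:
{"method": "drive_tool", "body": {"increments": [[0,0,0,0,0,0,0.36],[0,0,0,0,0,0,0.36],[0,0,0,0,0,0,0.36],[0,0,0,0,0,0,0.36],[0,0,0,0,0,0,0.36],[0,0,0,0,0,0,0.36],[0,0,0,0,0,0,0.36],[0,0,0,0,0,0,0.36]]}}

```text
time: 29.5
tool_pos: [0.5168, -0.2707, 0.3166]
orientation: [[0.278, 0.96, -0.0], [0.96, -0.278, -0.0], [-0.0, -0.0, -1.0]]
ft_force: [0.4, -0.1, 0.2]
width: 0.36
gripper_force: 0.0
```

```bash
cat > g.py <<'E'
from h import *
def look(f):
    im,d,c=snap('scene',f);P=cloud(im,d,c).astype(float);H=cv2.cvtColor(im,cv2.COLOR_RGB2HSV)
    m=(H[...,0]>45)&(H[...,0]<80)&(H[...,1]>100)&(abs(P[...,0]-.52)<.08)&(abs(P[...,1]+.27)<.08)
    v,u=np.nonzero(m);print(f,m.sum(),'px',u.mean().round(2),v.mean().round(2),P[m].mean(0).round(4),P[m][:,2].max().round(4))
go([.5168,-.2707,.30],-16.2); look('s6'); 
for k in range(5): robot.get_image('top')
look('s7')
a=cv2.imread('pics/s7.png')[60:260,150:350]; cv2.imwrite('pics/c7.png',cv2.resize(a,(500,500)))
E
python3 g.py
```

```text
t 29.5 pos [ 0.5168 -0.2707  0.3166] yaw -16.16 F [ 0.4 -0.1  0.2] w 33.1
shift units now-axes [-0.    0.    0.66] goal-axes [-0.    0.    0.66] turn units [-0.  0.  0.]
s6 101 px 246.96 124.1 [ 0.5215 -0.2611  0.2335] 0.5015
s7 102 px 246.97 124.08 [ 0.5215 -0.2611  0.2336] 0.502
```

View pics/c7.png

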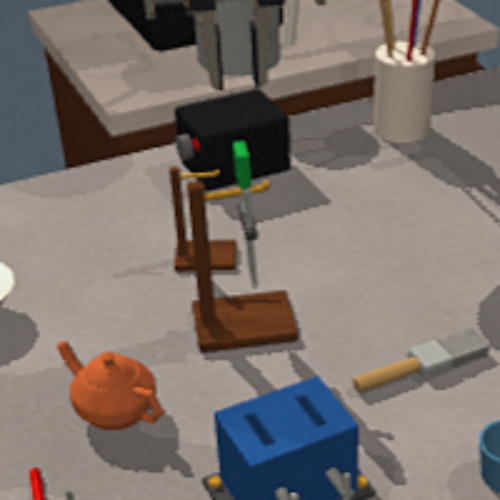

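The picture shows the gauge hanging still and near upright on the peg (242,165 to 254,285), clear of the gripper. The teapot and brush are undisturbed.

```bash
python3 -c "
from plant import robot
print(robot.finish_job())"
```

```text
the job is handed in; nothing more can be done
None
```

The near gap was the clear one: the gauge went fully down until its shoulder sat on the jig, and it now hangs still on the tall stand's peg; the job is handed in, and no verdict was returned.

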